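# Clamp a vial and back the thumbscrew off a quarter turn

### The job

Gently take the glass vial that stands on the bench top, without squeezing it hard, and set it down upright in the pocket of the metal clamp, between the V-shaped stop and the jaw. Let go of it, turn the clamp's thumbscrew clockwise until it seats against its stop with the jaw on the vial, then back it off a quarter turn so that the glass is not under strain. Finish while still gripping the thumbscrew's wing, holding it at that setting so that it can be locked; do not drop or topple the vial, and leave the other things alone.

Things in the scene. Friction and masses are not known exactly. Their poses are not given: they have to be found in the camera images.
- vial: glass vial, white, about 25 g, 24 mm diameter, 55 mm high (the top 11 mm a 21.6 mm cap), standing alone on the bench, right or left of the clamp (not one in the wooden block). Origin: centre of its underside, z up. Grip it 40 mm or more above its underside, so that the fingertips clear the pocket walls. A grip of 20 N is ample; over 45 N is too hard.
- clamp: vial clamp, fixed to the bench: aluminium base plate 84 (x) x 190 (y) x 12 mm. Origin: centre of the plate's underside; y runs along the plate from the thumbscrew (y = -55 mm) to the vial pocket (y = +55 mm). The grey boss under the thumbscrew is 44 mm across, its top 30 mm above the bench; round it 12 tick marks, every third longer.
- pocket (a point): where the centre of the vial's underside lies when it touches both faces of the V stop, on the plate's top, 12 mm above the bench. Axes as the clamp's; +y points into the V. The dark V stop (two faces at 45 degrees, 35 mm wide at the mouth) is 22 mm high. At the start the pocket is 3 to 6.5 mm longer than the vial: set it down about 1.5 mm to -y of here.
- jaw: the clamp's sliding steel jaw with a dark sprung pad (16 mm wide, 20 mm high), which closes on the pocket from -y: 3.5 mm along the clamp's +y for every rad that the thumbscrew turns clockwise. The pad gives way by 1.5 mm (about 4 N on the vial) by the time the screw seats. Origin: foot of the pad's face when free, on the plate's top.
- thumbscrew (a joint): angle of the thumbscrew, rad, growing clockwise as seen from above (tightening); 0 is fully backed out, at 3.00 it seats against a hard stop with the jaw's pad pressed on the vial (the pad touches from about 2.57 on: that is not yet the seat). It starts at 0.7 to 1.7, turns with light friction (about 0.06 N m), stays where it is left and does not rise or sink.
- wing_grip (a point): grip point of the thumbscrew: on its vertical axis, 57 mm above the bench (12 mm below the top of the wing). The steel wing is an upright plate 42 mm long (this point's x axis), 12 mm thick (its y axis) and 28 mm tall; grip across the 12 mm. Turns with the wing.
- empty_holder: empty white round filter holder, 46 mm across, 8 mm high, loose on the bench, on the other side of the clamp from the vial; leave alone. Origin: centre of underside.
- marker: black felt pen, 135 x 13 mm, lying loose between the robot and the clamp; leave alone. Origin: centre of underside, y along the pen.
- label_roll: roll of labels, 59 mm across, 25 mm high, loose behind the clamp; leave alone. Origin: centre of underside. Keep clear also of the fixed lever press, about 0.3 m tall, that stands left of and behind the clamp (x 0.56 to 0.81, y 0.16 to 0.28 m, its lever pointing at the robot): do not sweep the arm through there.
There are look-alikes about, which are no part of the job. Several things look just like the vial: the one meant starts nearest to the robot's base.

How it is judged:
By the outcome, as a careful person would: the job done as asked, in the order asked, and still so for the second after the job is handed in, while the arm keeps its last pose, push and grip.
It also fails if it takes over 54 s, if anything falls off the work surface, if the arm or the gripper's body presses on something with over 40 N, if the wrist force passes 120 N, or if a joint passes its speed limit or range.

### The arm

A 6-joint arm with a two-finger parallel gripper is mounted at the origin on a cart in front of the work surface, level with it; the furniture and walls round the work are solid. World frame = base frame: x ahead of the robot, y to its left, z up, the work surface at z = 0. Lengths are in m, angles in rad, forces in N, time in s.
With the tool pointing down it reaches from about 0.3 to 1 m from the base axis. Payload 5.1 kg.
Tool frame: the origin (TCP) lies on the centre line of the jaws, within the pads' length; the fingertips stand 8 mm ahead of it and the grasp point (between the pads) lies 11 mm behind it (robot.finger_overhang is the distance from the TCP to the fingertips, in m); z points along the fingers, y is the line along which they close (so a half turn about z gives the same grasp; the last joint's range is limited). The gripper opens to 95 mm and grips with 3 to 60 N. Pads are 20 mm wide; open, the fingers measure 119 mm over their backs; the gripper's body (75 mm by 180 mm) begins 59 mm behind the grasp point.
Start: joints at [-1.299, 0.124, 1.65, -0, 1.367, -0.083], TCP at [0.226, -0.61, 0.223] pointing down, gripper open.
Joint ranges: [-2.61, 2.61], [-1.02, 2.33], [0.03, 2.71], [-1.35, 4.49], [0.32, 2.68], [-2.91, 2.91]. Speed limits (rad/s): [2.57, 2.57, 3.14, 3.14, 3.14, 3.14].

### API

Orientations are given as a 3x3 rotation matrix whose columns are the frame's x, y, z axes.
In Python, from station import robot, optics, finder gives the robot as it stands. The module is installed in compiled form; this text tells all that it offers.
- The arm moves only by the tool play_rows, never from a script. Its argument "commands" is a list that holds one entry, the list of rows, each a list of 5 numbers: the closure, from 0 (fully open) to 1 (shut), then the shift along the world's x, y, z in m, then the turn about the world's z in rad. In form: [[[claw, dx, dy, dz, yaw], ...]]. A call has 1 to 5 rows; each row shifts and turns the commanded pose from where the row before left it; what a row does not reach is not made up. A row lasts 1/10 s, in which the tool goes at most 50 mm and 8.59 degrees, less where a joint would pass 70% of its speed; a pose out of reach is approached as far as the arm can. A call with a gripper value outside its range is refused whole. The fingers move at their own pace and stop on an object; "grip_force" is the grip in N (left out, the last holds). Time passes only in rows, so rows that do not move let the fingers close. It gives the time, the measured TCP pose, the force, the opening and the grip force at its end, in the units of the state.
- robot.sense(): the state, without advancing time (a new reading comes with each control period).
- optics.read_camera(name): name is "scene" or "top"; returns (picture, depth): 400x640x3 uint8, red, green, blue; 400x640 float32, m along the optical axis (not along the pixel's ray), 0 where there is no reading.
- optics.camera_info(name): a dict with "mtx" (3x3 intrinsics, pixels), "xyz" and "attitude" of the camera in the world. Camera axes: x right, y down, z forward; pixel columns grow to the right and rows downward; lengths in m; the calibration is good to about 2 mm. A picture is of the moment at which its call begins. camera_info takes no time and is no camera call.
- robot.job_done(): hands the job in; it is judged then, once.
Trained networks look in the newest picture that a camera, given by its name, has taken for a name from the list of things; names that differ only in an ending like _2 or _b are one class to them, and where a whole thing is asked for, a point or a joint stands for the part that bears it (a point fixed in the world has none). Each returns a list of dicts, best first, with "score" (0 to 1); they miss things now and then, are a little off and sometimes report something else, mostly with a low value. They report only what shows in the picture. A call takes as long as a camera call. They do not tell look-alikes from the thing itself.
- finder.recognise(camera, thing): "centre" ([x, y, z] in m, in world coordinates, good to about 4 mm: the middle of the surface that is visible of it).
- finder.place_of(camera, thing): "centre" ([x, y, z] in m, in world coordinates, good to about 4 mm: a listed point, or the origin of a listed thing).
The state is a dict: "time_s": time; "joints": joint angles; "qd": joint speeds; "joint_efforts": joint torques, N m; "tcp_pos": TCP position; "orientation": TCP orientation; "contact_force": force on the tool from outside, world axes, zero at the start; "ft_torque": the same for the moment, N m; "grip_width": finger opening in m; "finger_force": force on a finger pad.
Only numpy, scipy, OpenCV 4.12 (cv2) and the standard library are available. Lean on these libraries where they do the work, as an engineer would, in place of code of your own. Each camera call takes 0.05 s, during which the arm holds its last target. There are 200 camera calls.

## Working session

There is one attempt and no reset: what is moved stays moved. The work goes in short steps, Python scripts to look and compute and a tool call to move; the robot and the scene stay as the last step left them, time stands still between calls to the robot, and variables do not carry over. Pictures are saved under pics/ and viewed, at most 10 in all, crops included, and the job is handed in when it is done.

Besides the shell and the picture viewer there is one more tool, called by a JSON object that holds its "method" and its "body", one argument or row to a line. play_rows: Moves the arm, as the interface text tells. Its arguments: {"type":"object","properties":{"commands":{"type":"array","items":{"type":"array","items":{"type":"array","items":{"type":"number"}}}},"grip_force":{"type":"number"}},"required":["commands"]}

```bash
mkdir -p pics; cat > h.py <<'E'
from station import robot, optics, finder
import numpy as np, cv2
def snap(c,f,crop=None,scale=1):
    im,d=optics.read_camera(c)
    np.savez(''+c+'.npz',im=im,d=d)
    o=im[:,:,::-1]
    if crop: o=o[crop[1]:crop[3],crop[0]:crop[2]]
    if scale!=1:o=cv2.resize(o,None,fx=scale,fy=scale,interpolation=cv2.INTER_CUBIC)
    cv2.imwrite('pics/'+f,o); return im,d
def cloud(c,d):
    i=optics.camera_info(c);K=np.array(i['mtx']);R=np.array(i['attitude']);t=np.array(i['xyz'])
    v,u=np.mgrid[:d.shape[0],:d.shape[1]]
    P=np.stack([(u-K[0,2])/K[0,0]*d,(v-K[1,2])/K[1,1]*d,d],-1)
    return P@R.T+t
def px(c,p):
    i=optics.camera_info(c);K=np.array(i['mtx']);R=np.array(i['attitude']);t=np.array(i['xyz'])
    q=K@(R.T@(np.array(p)-t)); return q[:2]/q[2]
def st():
    s=robot.sense(); print(round(s['time_s'],2),np.round(s['tcp_pos'],4),'yaw',round(float(np.arctan2(s['orientation'][1][0],s['orientation'][0][0])),3),'F',np.round(s['contact_force'],1),'T',np.round(s['ft_torque'],2),'w',round(float(s['grip_width']),4),s['finger_force'],np.round(s['joints'],2)); return s
E
cat > a.py <<'E'
from h import *
st(); print(np.round(robot.sense()['orientation'],2))
snap('top','t0.png');snap('scene','s0.png')
for c in('top','scene'):
  i=optics.camera_info(c);print(c,np.round(i['xyz'],3),np.round(i['attitude'],2).tolist(),np.round(i['mtx'],0).tolist())
  for n in('vial','clamp','pocket','jaw','wing_grip','empty_holder','marker','label_roll'):
    for r in finder.place_of(c,n)[:5]:print(c,n,np.round(r['centre'],4),round(r['score'],2),px(c,r['centre']).astype(int))
st()
E
python3 a.py
```

```text
0.0 [ 0.2256 -0.6089  0.2214] yaw 0.355 F [ 1.4 -0.7  0.7] T [-0.01 -0.    0.  ] w 0.0949 0.0 [-1.3   0.12  1.65 -0.    1.37 -0.08]
[[ 0.94  0.35 -0.  ]
 [ 0.35 -0.94  0.  ]
 [ 0.   -0.   -1.  ]]
top [ 0.464 -0.046  1.082] [[0.01, -0.99, 0.12], [-1.0, -0.01, 0.02], [-0.02, -0.12, -0.99]] [[411.0, 0.0, 324.0], [0.0, 411.0, 201.0], [0.0, 0.0, 1.0]]
top vial [ 0.5234 -0.3277 -0.0012] 0.67 [438 230]
top vial [ 0.4397 -0.3166 -0.0049] 0.6 [434 262]
top vial [ 4.991e-01 -3.861e-01  1.000e-04] 0.6 [461 239]
top vial [ 5.558e-01 -2.822e-01  2.000e-04] 0.54 [421 217]
top vial [ 0.5736 -0.0355  0.0008] 0.33 [327 210]
top clamp [ 0.5727 -0.0363  0.0009] 0.56 [327 210]
top pocket [0.5981 0.0167 0.0121] 0.6 [307 200]
top jaw [ 0.5894 -0.0038  0.0138] 0.46 [315 203]
top wing_grip [ 0.5547 -0.0848  0.0562] 0.44 [347 215]
top empty_holder [ 0.5759 -0.0342 -0.0007] 0.72 [327 209]
top empty_holder [0.4149 0.2187 0.0067] 0.61 [229 269]
top marker [0.3664 0.025  0.    ] 0.48 [303 289]
top label_roll [ 7.681e-01 -6.520e-02 -6.000e-04] 0.59 [339 138]
scene [0.206 0.58  0.783] [[-0.86, -0.35, 0.36], [-0.51
[... 237 characters left out ...]
 0.53 [370 159]
scene vial [ 0.5204 -0.3281 -0.0009] 0.43 [385 156]
scene vial [0.5938 0.0131 0.0082] 0.15 [304 220]
scene clamp [ 0.5738 -0.037   0.0014] 0.63 [321 212]
scene pocket [0.5955 0.0144 0.009 ] 0.74 [303 220]
scene jaw [ 0.587  -0.0034  0.0079] 0.7 [310 216]
scene wing_grip [ 0.5533 -0.085   0.0542] 0.42 [337 189]
scene empty_holder [ 0.4171  0.2214 -0.0034] 0.72 [324 319]
scene marker [ 4.402e-01 -3.139e-01 -1.000e-04] 0.74 [409 167]
scene marker [0.3686 0.0229 0.0018] 0.65 [384 260]
scene label_roll [ 7.672e-01 -6.700e-02 -2.000e-04] 0.57 [267 180]
0.9 [ 0.2258 -0.6095  0.2227] yaw 0.355 F [ 0.6  0.6 -0.5] T [-0.03  0.02  0.02] w 0.0954 0.0 [-1.3   0.12  1.65 -0.    1.37 -0.08]
```

```bash
cat > b.py <<'E'
from h import *
z=np.load('top.npz');im,d=z['im'],z['d']
cv2.imwrite('pics/t0c.png',cv2.resize(im[130:300,270:480,::-1],None,fx=3.5,fy=3.5,interpolation=cv2.INTER_CUBIC))
for c in('top','scene'):
  z=np.load(c+'.npz');P=cloud(c,z['d']);ok=z['d']>0
  m=ok&(np.hypot(P[...,0]-.44,P[...,1]+.316)<.03)
  q=P[m&(P[...,2]>.045)];print(c,'vial top',len(q),np.round(q.min(0),4),np.round(q.max(0),4),np.round(q.mean(0),4), np.round(np.median(P[m&(P[...,2]<.01)],0),4))
  m=ok&(np.hypot(P[...,0]-.554,P[...,1]+.085)<.03)&(P[...,2]>.06)
  q=P[m];mu=q.mean(0);w,v=np.linalg.eigh(np.cov(q[:,:2].T));r=q[:,:2]@v;r=r.max(0)-r.min(0)
  print(c,'wing',len(q),np.round(mu,4),np.round(v[:,1],3),'yaw',np.arctan2(v[1,1],v[0,1]),r,q[:,2].max())
E
python3 b.py
```

```text
top vial top 64 [ 0.4327 -0.3246  0.0489] [ 0.45   -0.3042  0.0606] [ 0.4414 -0.3143  0.0558] [ 0.4385 -0.3112  0.0013]
top wing 84 [ 0.5544 -0.0857  0.068 ] [-0.403  0.915] yaw 1.9858388356138026 [0.01448186 0.04080462] 0.07304128120980424
scene vial top 52 [ 0.4324 -0.3256  0.0454] [ 0.4519 -0.3015  0.0596] [ 0.4417 -0.3115  0.0541] [ 0.4342 -0.3076  0.0014]
scene wing 67 [ 0.5548 -0.0821  0.0673] [-0.393  0.919] yaw 1.974787600348246 [0.01333424 0.04076356] 0.07207836911073584
```

View pics/t0.png

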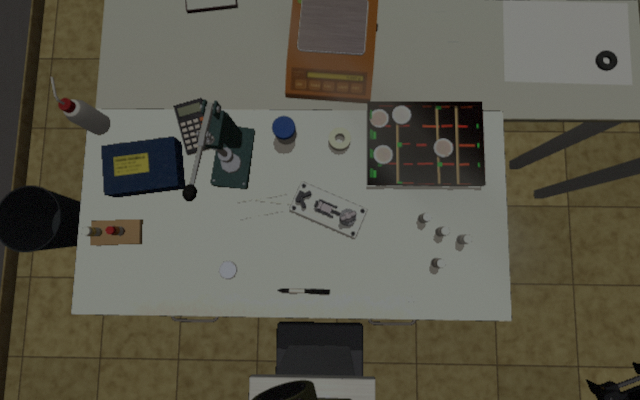

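View pics/s0.png

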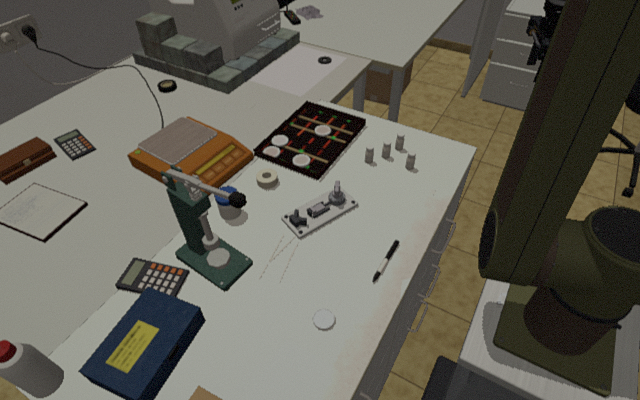

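View pics/t0c.png

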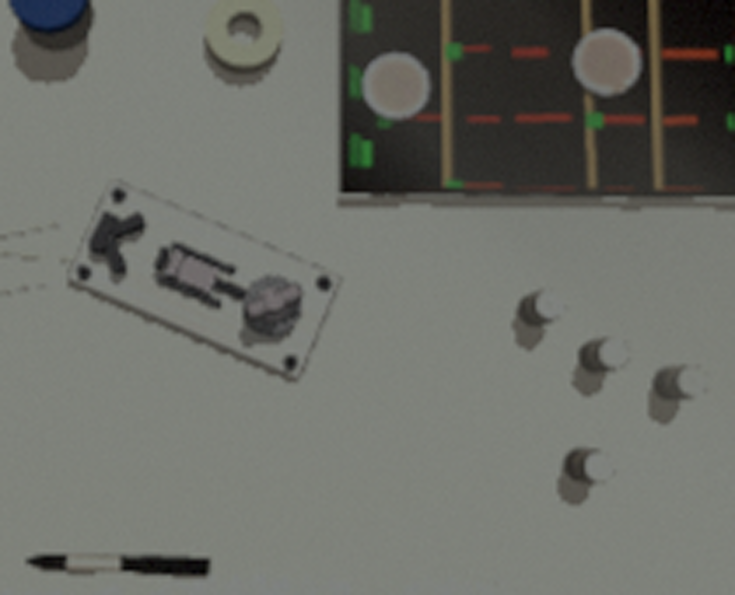

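The top view shows four upright vials at about (424,218), (442,231), (464,240) and (437,263). The last one, at world (0.440, -0.316), is nearest the base, so it is the target. The clamp is at (327,210) with its pocket to the left and the wing at (347,215). The holder is at (228,270), the pen at (303,291), and the lever press is to the left and behind, well clear.

{"method": "play_rows", "body": {
  "commands": [
    [[0.5, 0.0215, 0.0294, 0, 0.0812], [0.5, 0.0215, 0.0294, 0, 0.0812], [0.5, 0.0215, 0.0294, 0, 0.0812], [0.5, 0.0215, 0.0294, 0, 0.0812], [0.5, 0.0215, 0.0294, 0, 0.0812]]
  ],
  "grip_force": 15
}}

```text
time_s: 1.4
tcp_pos: [0.3339, -0.4613, 0.2228]
orientation: [[0.722, 0.692, 0.0], [0.692, -0.722, -0.0], [-0.0, 0.0, -1.0]]
contact_force: [0.8, 0.2, 0.3]
grip_width: 0.0604
finger_force: 0.0
```

{"method": "play_rows", "body": {
  "commands": [
    [[0.5, 0.0215, 0.0294, 0, 0.0812], [0.5, 0.0215, 0.0294, 0, 0.0812], [0.5, 0.0215, 0.0294, 0, 0.0812], [0.5, 0.0215, 0.0294, 0, 0.0812], [0.5, 0.0215, 0.0294, 0, 0.0812]]
  ]
}}

```text
time_s: 1.9
tcp_pos: [0.4415, -0.3143, 0.2229]
orientation: [[0.39, 0.921, 0.0], [0.921, -0.39, -0.0], [-0.0, 0.001, -1.0]]
contact_force: [0.6, -0.4, 0.0]
grip_width: 0.0475
finger_force: 0.0
```

```bash
cat > c.py <<'E'
from h import *
st()
for c in('top','scene'):
  z=np.load(c+'.npz');P=cloud(c,z['d']);ok=z['d']>0
  n=np.array([np.cos(1.167),np.sin(1.167)]); e=np.array([n[1],-n[0]])
  L=P[...,:2]-[.5735,-.0365]; y=L@n; x=L@e
  m=ok&(abs(x)<.06)&(abs(y)<.12)&(P[...,2]>.007)
  cn,l,s,_=cv2.connectedComponentsWithStats(m.astype(np.uint8))[0:4]
  k=1+s[1:,4].argmax(); q=P[l==k]
  print(c,cv2.minAreaRect((q[:,:2]*1000).astype(np.float32)))
  # V stop and jaw profile
  for nm,lo,hi in(('V+jaw',.02,.045),):
    m2=ok&(abs(x)<.03)&(y>-.02)&(y<.1)&(P[...,2]>.022)
    for a,b,h in sorted(zip(y[m2],x[m2],P[...,2][m2])):print('%d,%d,%d'%(a*1e3,b*1e3,h*1e3),end=' ')
    print()
E
python3 c.py
```

```text
1.9 [ 0.4415 -0.3143  0.2229] yaw 1.17 F [ 0.6 -0.4  0. ] T [-0.02 -0.06  0.01] w 0.0475 0.0 [-0.72 -0.12  1.89  0.    1.37 -0.32]
top ((576.301513671875, -35.216461181640625), (189.9870147705078, 84.30052185058594), 67.19409942626953)
-18,2,27 -17,0,26 -16,-12,25 -16,2,23 -15,4,23 -15,-1,25 -14,-12,23 -13,1,22 -13,-10,22 -12,3,23 -11,0,23 -10,2,22 -9,16,22 -9,0,22 -8,1,25 -7,3,23 -6,-2,26 -6,5,25 -5,0,26 -5,-5,23 -4,8,23 -4,2,24 -4,-3,24 -4,10,27 -3,5,24 -3,-1,28 -3,-6,24 -2,13,24 -2,7,25 -2,1,24 -2,-4,27 -1,-10,25 -1,9,23 -1,3,26 -1,-2,28 0,6,25 0,0,25 0,-5,30 0,8,22 1,2,24 1,-3,27 1,17,22 1,11,23 2,5,25 2,0,27 2,-6,27 3,7,25 3,1,27 3,-3,22 4,9,26 4,4,25 4,-1,24 5,-7,23 5,12,22 5,6,24 5,0,23 5,-5,26 6,-10,24 6,8,28 6,3,24 7,-2,25 7,5,26 8,0,25 8,-5,23 8,-11,24 8,7,28 9,1,27 9,-3,25 9,-9,23 9,10,25 10,4,26 10,-1,24 10,-7,24 11,6,25 11,1,23 11,-4,25 12,8,29 12,15,24 12,3,25 12,-2,23 13,-7,23 13,-13,24 13,11,22 13,5,25 13,0,27 14,-5,25 14,7,28 14,2,25 15,-3,24 15,16,24 15,10,26 15,4,26 16,0,24 16,-6,25 16,6,30 17,1,23 17,-4,27 17,9,28 18,15,22 18,-2,27 18,4,22 19,-7,23 19,-13,25 19,6,
[... 3924 characters left out ...]
0,33 77,-4,35 77,13,35 78,3,36 78,8,32 79,-2,38 79,-2,35 79,10,35 79,-6,32 79,-11,36 80,-7,36 80,0,36 80,-11,25 80,13,36 80,-12,33 81,8,34 81,-13,31 81,12,34 81,3,34 81,-12,23 81,-5,35 81,16,34 82,-10,33 82,-10,29 82,-6,33 82,-3,38 82,10,33 83,-11,28 83,4,35 83,0,35 83,-4,36 83,-11,24 84,11,37 84,-1,34 85,-10,35 85,-6,35 85,-9,23 85,-2,31 86,0,36 86,1,32 86,9,36 86,-12,34 86,-11,22 86,4,37 86,13,37 87,-13,31 87,-9,35 87,16,35 88,1,37 88,10,37 88,-11,30 88,5,38 88,2,25 88,14,33 88,15,25 88,1,34 89,-11,27 89,-6,27 89,6,30 89,-12,35 89,-8,35 89,11,22 89,-11,24 89,-3,31 89,-7,32 89,10,26 89,-7,23 89,4,35 89,-2,24 89,-4,36 89,8,35 89,13,31 89,5,28 89,5,24 89,0,32 90,8,32 90,-4,29 90,13,25 90,0,26
```

{"method": "play_rows", "body": {
  "commands": [
    [[0.5, 0, 0, -0.045, 0], [0.5, 0, 0, -0.045, 0], [0.5, 0, 0, -0.045, 0], [0.5, 0, 0, -0.035, 0], [0.5, 0, 0, -0.02, 0]]
  ]
}}

```text
time_s: 2.4
tcp_pos: [0.439, -0.3139, 0.029]
orientation: [[0.393, 0.92, -0.004], [0.92, -0.393, 0.003], [0.002, -0.005, -1.0]]
contact_force: [-0.2, -0.3, -0.8]
grip_width: 0.0473
finger_force: 0.0
```

```bash
python3 - <<'E'
from h import *
st(); snap('scene','s1.png',(340,90,500,210),4)
for r in finder.place_of('scene','vial')[:5]:print(np.round(r['centre'],4),round(r['score'],2))
E
```

```text
2.4 [ 0.439  -0.3139  0.029 ] yaw 1.167 F [-0.2 -0.3 -0.8] T [ 0.   -0.05 -0.01] w 0.0473 0.0 [-0.72  0.09  2.04 -0.    1.02 -0.32]
[ 0.5054 -0.3838 -0.0009] 0.63
[ 0.5236 -0.3264 -0.0008] 0.51
[ 0.4401 -0.3163 -0.0007] 0.47
[ 0.5566 -0.2853  0.0018] 0.43
```

View pics/s1.png

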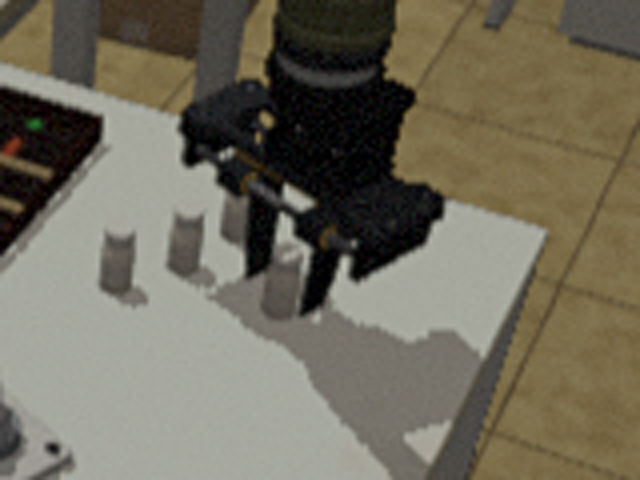

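The view shows the fingers straddling the target vial at crop (280,285), with the other vials clear. I'll close gently.

{"method": "play_rows", "body": {
  "commands": [
    [[0.68, 0, 0, 0.002, 0], [0.71, 0, 0, 0, 0], [0.73, 0, 0, 0, 0], [0.75, 0, 0, 0, 0], [0.78, 0, 0, 0, 0]]
  ],
  "grip_force": 15
}}

```text
time_s: 3.0
tcp_pos: [0.4414, -0.3161, 0.0359]
orientation: [[0.393, 0.92, 0.001], [0.92, -0.393, -0.001], [-0.001, 0.002, -1.0]]
contact_force: [-0.2, 0.3, 3.1]
grip_width: 0.0236
finger_force: 15.0
```

{"method": "play_rows", "body": {
  "commands": [
    [[0.8, 0, 0, 0, 0], [0.8, 0, 0, 0, 0], [0.8, 0, 0, 0, 0]]
  ]
}}

```text
time_s: 3.3
tcp_pos: [0.4414, -0.3161, 0.0359]
orientation: [[0.393, 0.92, 0.001], [0.92, -0.393, -0.001], [-0.001, 0.002, -1.0]]
contact_force: [-0.6, 0.4, 5.8]
grip_width: 0.0234
finger_force: 15.0
```

```bash
cat > v.py <<'E'
from h import *
s=st()
for c in('top','scene'):
  optics.read_camera(c)
  for r in finder.place_of(c,'vial')[:6]:
    p=np.array(r['centre'])
    if np.hypot(*(p[:2]-s['tcp_pos'][:2]))<.04:
      print(c,np.round(p,4),round(r['score'],2),'in tool',np.round(np.array(s['orientation']).T@(p-s['tcp_pos']),4))
E
python3 v.py
```

```text
3.3 [ 0.4414 -0.3161  0.0359] yaw 1.167 F [-0.6  0.4  5.8] T [ 0.1   0.17 -0.  ] w 0.0234 15.010112205636688 [-0.72  0.08  2.03 -0.    1.02 -0.32]
top [ 0.4412 -0.3167 -0.0024] 0.34 in tool [-0.0006 -0.      0.0383]
scene [ 0.4432 -0.3146 -0.0045] 0.46 in tool [0.0022 0.001  0.0404]
```

{"method": "play_rows", "body": {
  "commands": [
    [[0.8, 0, 0, 0.01, 0], [0.8, 0, 0, 0.03, 0], [0.8, 0, 0, 0.04, 0], [0.8, 0, 0, 0.04, 0], [0.8, 0, 0, 0, 0]]
  ]
}}

```text
time_s: 4.0
tcp_pos: [0.4438, -0.3181, 0.1621]
orientation: [[0.393, 0.919, 0.009], [0.919, -0.393, -0.008], [-0.004, 0.012, -1.0]]
contact_force: [0.5, -0.0, 1.1]
grip_width: 0.0234
finger_force: 15.0
```

```bash
python3 v.py
```

```text
4.0 [ 0.4438 -0.3181  0.1621] yaw 1.167 F [ 0.5 -0.   1.1] T [ 0.   -0.09 -0.06] w 0.0234 14.998307299101725 [-0.72 -0.07  1.95  0.    1.25 -0.32]
top [ 0.4459 -0.319   0.1243] 0.38 in tool [0.0001 0.0018 0.0378]
scene [ 0.4414 -0.3165  0.1191] 0.51 in tool [ 0.0007 -0.0034  0.043 ]
```

{"method": "play_rows", "body": {
  "commands": [
    [[0.8, 0.0155, 0.033, 0, 0], [0.8, 0.0155, 0.033, 0, 0], [0.8, 0.0155, 0.033, 0, 0], [0.8, 0.0155, 0.033, 0, 0], [0.8, 0.0155, 0.033, 0, 0]]
  ]
}}

```text
time_s: 4.7
tcp_pos: [0.5173, -0.1487, 0.1522]
orientation: [[0.393, 0.919, -0.004], [0.919, -0.393, 0.002], [-0.0, -0.004, -1.0]]
contact_force: [0.2, -0.7, 0.5]
grip_width: 0.0232
finger_force: 15.0
```

{"method": "play_rows", "body": {
  "commands": [
    [[0.8, 0.0155, 0.033, 0, 0], [0.8, 0.0155, 0.033, 0, 0], [0.8, 0.0155, 0.033, 0, 0], [0.8, 0.0155, 0.033, 0, 0], [0.8, 0.0155, 0.033, 0, 0]]
  ]
}}

```text
time_s: 5.2
tcp_pos: [0.5947, 0.016, 0.1519]
orientation: [[0.393, 0.92, -0.004], [0.92, -0.393, 0.0], [-0.002, -0.004, -1.0]]
contact_force: [1.1, -0.2, -0.0]
grip_width: 0.0234
finger_force: 15.0
```

{"method": "play_rows", "body": {
  "commands": [
    [[0.8, 0, 0, -0.03, 0], [0.8, 0, 0, -0.02, 0], [0.8, 0, 0, 0, 0], [0.8, 0, 0, 0, 0], [0.8, 0, 0, 0, 0]]
  ]
}}

```text
time_s: 5.7
tcp_pos: [0.5962, 0.0142, 0.1053]
orientation: [[0.394, 0.919, 0.001], [0.919, -0.394, -0.0], [0.0, 0.001, -1.0]]
contact_force: [-0.2, -0.5, 0.0]
grip_width: 0.0236
finger_force: 15.0
```

```bash
python3 v.py;python3 - <<'E'
from h import *
for c in('top','scene'):
  snap(c,'p_%s.png'%c)
  for r in finder.place_of(c,'pocket')[:2]:print(c,np.round(r['centre'],4),r['score'])
z=np.load('top.npz')['im'];y=np.load('scene.npz')['im']
cv2.imwrite('pics/c2.png',np.hstack([cv2.resize(a[:,:,::-1],(390,390),interpolation=cv2.INTER_CUBIC) for a in(z[160:250,270:360],y[145:245,260:360])]))
E
```

```text
5.7 [0.5962 0.0142 0.1053] yaw 1.166 F [-0.2 -0.5  0. ] T [-0.05 -0.15  0.03] w 0.0236 14.998355077696033 [-0.07  0.11  1.87  0.    1.16  0.34]
scene [0.5975 0.0148 0.0677] 0.66 in tool [0.001  0.0009 0.0376]
top [0.5998 0.0159 0.0107] 0.74
scene [0.5936 0.011  0.0105] 0.7
```

View pics/c2.png

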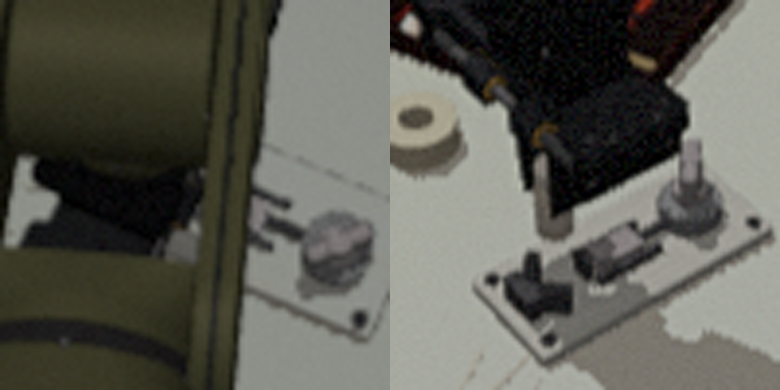

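The vial hangs upright just above the gap between the V stop and the jaw (the right half shows the V at about (535,285) and the jaw at (615,250)). Descending.

{"method": "play_rows", "body": {
  "commands": [
    [[0.8, -0.0002, -0.0005, -0.02, 0], [0.8, 0, 0, -0.02, 0], [0.8, 0, 0, -0.01, 0], [0.8, 0, 0, 0, 0], [0.8, 0, 0, 0, 0]]
  ]
}}

```text
time_s: 6.6
tcp_pos: [0.5957, 0.014, 0.055]
orientation: [[0.393, 0.919, -0.0], [0.919, -0.393, 0.0], [0.0, -0.0, -1.0]]
contact_force: [0.0, -0.4, -0.4]
grip_width: 0.0235
finger_force: 15.0
```

{"method": "play_rows", "body": {
  "commands": [
    [[0.8, 0, 0, -0.002, 0], [0.8, 0, 0, 0, 0], [0.8, 0, 0, 0, 0]]
  ]
}}

```text
time_s: 6.9
tcp_pos: [0.596, 0.0141, 0.0533]
orientation: [[0.393, 0.92, 0.001], [0.92, -0.393, -0.0], [0.0, 0.001, -1.0]]
contact_force: [0.3, -0.3, -0.1]
grip_width: 0.0237
finger_force: 15.0
```

{"method": "play_rows", "body": {
  "commands": [
    [[0.8, 0, 0, -0.002, 0], [0.8, 0, 0, 0, 0], [0.8, 0, 0, 0, 0]]
  ]
}}

```text
time_s: 7.2
tcp_pos: [0.5956, 0.0139, 0.0506]
orientation: [[0.393, 0.92, 0.0], [0.92, -0.393, -0.0], [-0.0, 0.0, -1.0]]
contact_force: [0.6, -0.2, -0.7]
grip_width: 0.0236
finger_force: 15.0
```

{"method": "play_rows", "body": {
  "commands": [
    [[0.8, 0, 0, -0.001, 0], [0.8, 0, 0, 0, 0], [0.8, 0, 0, 0, 0]]
  ]
}}

```text
time_s: 7.5
tcp_pos: [0.5956, 0.014, 0.0496]
orientation: [[0.393, 0.919, 0.0], [0.919, -0.393, -0.0], [0.0, 0.0, -1.0]]
contact_force: [0.3, -1.3, -0.5]
grip_width: 0.0233
finger_force: 15.0
```

{"method": "play_rows", "body": {
  "commands": [
    [[0.8, 0, 0, -0.001, 0], [0.8, 0, 0, 0, 0], [0.8, 0, 0, 0, 0]]
  ]
}}

```text
time_s: 7.8
tcp_pos: [0.5956, 0.014, 0.0486]
orientation: [[0.393, 0.919, -0.0], [0.919, -0.393, 0.0], [-0.0, -0.0, -1.0]]
contact_force: [0.7, -0.1, 0.4]
grip_width: 0.0231
finger_force: 15.0
```

{"method": "play_rows", "body": {
  "commands": [
    [[0.8, 0, 0, -0.0005, 0], [0.8, 0, 0, 0, 0], [0.8, 0, 0, 0, 0]]
  ]
}}

```text
time_s: 8.1
tcp_pos: [0.5956, 0.014, 0.0482]
orientation: [[0.393, 0.92, 0.0], [0.92, -0.393, -0.0], [-0.0, 0.0, -1.0]]
contact_force: [1.4, -0.5, 0.3]
grip_width: 0.0235
finger_force: 15.0
```

{"method": "play_rows", "body": {
  "commands": [
    [[0.8, 0, 0, -0.0005, 0], [0.8, 0, 0, 0, 0], [0.8, 0, 0, 0, 0]]
  ]
}}

```text
time_s: 8.4
tcp_pos: [0.5957, 0.014, 0.048]
orientation: [[0.393, 0.92, 0.0], [0.92, -0.393, -0.0], [-0.0, 0.0, -1.0]]
contact_force: [-2.3, -1.4, 2.9]
grip_width: 0.0233
finger_force: 15.0
```

Contact came at the expected height (Fz 2.9 N). I'll open slowly, then rise.

{"method": "play_rows", "body": {
  "commands": [
    [[0.73, 0, 0, 0, 0], [0.71, 0, 0, 0, 0], [0.68, 0, 0, 0, 0], [0.55, 0, 0, 0, 0], [0.5, 0, 0, 0, 0]]
  ]
}}

```text
time_s: 8.9
tcp_pos: [0.5955, 0.014, 0.0475]
orientation: [[0.393, 0.92, -0.0], [0.92, -0.393, 0.0], [-0.0, -0.0, -1.0]]
contact_force: [-0.2, 0.1, -0.4]
grip_width: 0.0411
finger_force: 0.0
```

{"method": "play_rows", "body": {
  "commands": [
    [[0.5, 0, 0, 0, 0], [0.5, 0, 0, 0.015, 0], [0.5, 0, 0, 0.035, 0], [0.5, 0, 0, 0.035, 0], [0.5, 0, 0, 0.02, 0]]
  ]
}}

```text
time_s: 9.4
tcp_pos: [0.5973, 0.0139, 0.1576]
orientation: [[0.393, 0.919, 0.006], [0.919, -0.393, -0.0], [0.002, 0.005, -1.0]]
contact_force: [0.6, 0.1, 0.4]
grip_width: 0.0476
finger_force: 0.0
```

```bash
python3 v.py;python3 - <<'E'
from h import *
im,d=snap('scene','p3.png',(270,150,370,250),5)
P=cloud('scene',d); m=(d>0)&(np.hypot(P[...,0]-.597,P[...,1]-.014)<.025)&(P[...,2]>.05)&(P[...,2]<.08);q=P[m];print(len(q),q.mean(0),q.min(0),q.max(0))
E
```

```text
9.4 [0.5973 0.0139 0.1576] yaw 1.167 F [0.6 0.1 0.4] T [-0.02 -0.04 -0.  ] w 0.0476 0.0 [-0.07  0.05  1.84  0.    1.24  0.34]
scene [0.5989 0.0165 0.0117] 0.7 in tool [ 0.0027 -0.0003  0.1459]
91 [0.59440765 0.01779669 0.06293358] [0.58521689 0.00412962 0.0500862 ] [0.60728539 0.02637997 0.07068755]
```

View pics/p3.png

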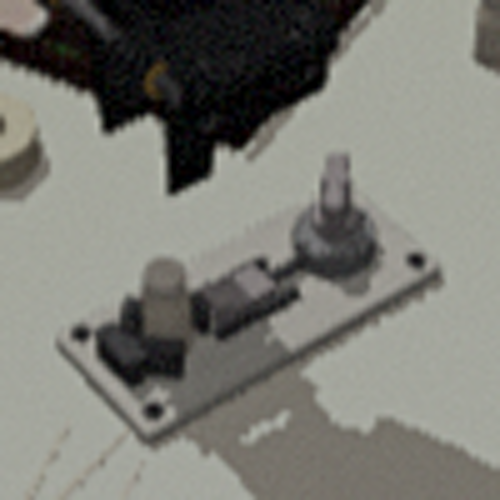

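The vial stands upright in the V pocket (crop (168,295)), ahead of the jaw pad, with the wing at (335,190). Moving to the wing next.

{"method": "play_rows", "body": {
  "commands": [
    [[0.5, -0.0068, -0.0166, 0, 0.1355], [0.5, -0.0068, -0.0166, 0, 0.1355], [0.5, -0.0068, -0.0166, 0, 0.1355], [0.5, -0.0068, -0.0166, 0, 0.1355], [0.5, -0.0068, -0.0166, 0, 0.1355]]
  ]
}}

```text
time_s: 10.15
tcp_pos: [0.5599, -0.0693, 0.1501]
orientation: [[-0.276, 0.961, -0.004], [0.961, 0.276, 0.001], [0.002, -0.004, -1.0]]
contact_force: [-0.4, 1.2, -0.1]
grip_width: 0.0478
finger_force: 0.0
```

{"method": "play_rows", "body": {
  "commands": [
    [[0.5, -0.007, -0.0169, 0, 0.1355], [0.5, 0, 0, -0.03, 0], [0.5, 0, 0, -0.02, 0], [0.5, 0, 0, 0, 0], [0.5, 0, 0, 0, 0]]
  ]
}}

```text
time_s: 10.65
tcp_pos: [0.5535, -0.0856, 0.1011]
orientation: [[-0.398, 0.918, -0.003], [0.918, 0.398, 0.001], [0.002, -0.003, -1.0]]
contact_force: [-0.3, 1.1, 0.7]
grip_width: 0.0475
finger_force: 0.0
```

```bash
cat > w.py <<'E'
from h import *
s=st()
for c in('top','scene'):
  d=optics.read_camera(c)[1]
  for r in finder.place_of(c,'wing_grip')[:2]:print(c,np.round(r['centre'],4),round(r['score'],2))
  P=cloud(c,d);q=P[(d>0)&(np.hypot(P[...,0]-.5546,P[...,1]+.0859)<.025)&(P[...,2]>.055)&(P[...,2]<.075)]
  if len(q)>20:
    w,v=np.linalg.eigh(np.cov(q[:,:2].T));print(c,len(q),cv2.minAreaRect((q[:,:2]*1000).astype(np.float32)),np.arctan2(v[1,1],v[0,1]))
E
python3 w.py
```

```text
10.65 [ 0.5535 -0.0856  0.1011] yaw 1.98 F [-0.3  1.1  0.7] T [-0.05 -0.13 -0.01] w 0.0475 0.0 [-0.25  0.04  1.96  0.    1.15 -0.66]
scene [ 0.5552 -0.085   0.0561] 0.54
scene 76 ((555.4563598632812, -83.16265106201172), (12.92101764678955, 40.792091369628906), 28.90520668029785) 1.9777943594660958
```

{"method": "play_rows", "body": {
  "commands": [
    [[0.5, 0.001, 0, -0.02, 0], [0.5, 0, 0, -0.02, 0], [0.5, 0, 0, -0.013, 0], [0.6, 0, 0, 0, 0], [0.75, 0, 0, 0, 0]]
  ],
  "grip_force": 8
}}

```text
time_s: 11.35
tcp_pos: [0.556, -0.0859, 0.0502]
orientation: [[-0.398, 0.917, 0.001], [0.917, 0.398, -0.0], [-0.0, 0.0, -1.0]]
contact_force: [0.6, -1.3, -0.3]
grip_width: 0.0365
finger_force: 0.0
```

{"method": "play_rows", "body": {
  "commands": [
    [[0.82, 0, 0, 0, 0], [0.85, 0, 0, 0, 0], [0.87, 0, 0, 0, 0], [0.9, 0, 0, 0, 0], [0.9, 0, 0, 0, 0]]
  ]
}}

```text
time_s: 11.85
tcp_pos: [0.5552, -0.0864, 0.0503]
orientation: [[-0.398, 0.917, -0.001], [0.917, 0.398, -0.001], [-0.0, -0.001, -1.0]]
contact_force: [-6.2, -1.6, 5.6]
grip_width: 0.0122
finger_force: 8.0
```

```bash
python3 -c "
from h import *
s=st();print(np.array(s['orientation']).T@s['contact_force'])"
```

```text
11.85 [ 0.5552 -0.0864  0.0503] yaw 1.98 F [-6.2 -1.6  5.6] T [-0.33  0.72 -0.  ] w 0.0122 7.995971515774727 [-0.25  0.1   1.98 -0.    1.06 -0.66]
[ 0.99315926 -6.32700841 -5.6125691 ]
```

{"method": "play_rows", "body": {
  "commands": [
    [[0.9, -0.0009, -0.0004, 0.0005, 0], [0.9, 0, 0, 0, 0], [0.9, 0, 0, 0, 0]]
  ]
}}

```text
time_s: 12.15
tcp_pos: [0.5551, -0.0864, 0.0504]
orientation: [[-0.398, 0.918, 0.001], [0.918, 0.398, -0.0], [-0.001, 0.001, -1.0]]
contact_force: [1.0, -1.1, 0.8]
grip_width: 0.0121
finger_force: 8.0
```

```bash
cat > f.py <<'E'
from h import *
s=st();R=np.array(s['orientation']);print('tool F',np.round(R.T@s['contact_force'],1))
E
python3 f.py
```

```text
12.15 [ 0.5551 -0.0864  0.0504] yaw 1.98 F [ 1.  -1.1  0.8] T [-0.18 -0.23  0.04] w 0.0121 7.995850592851639 [-0.25  0.1   1.98  0.    1.05 -0.66]
tool F [-1.4  0.4 -0.8]
```

{"method": "play_rows", "body": {
  "commands": [
    [[0.95, 0, 0, 0, 0], [0.95, 0, 0, 0, -0.08], [0.95, 0, 0, 0, -0.1], [0.95, 0, 0, 0, -0.1], [0.95, 0, 0, 0, 0]]
  ],
  "grip_force": 25
}}

```text
time_s: 12.65
tcp_pos: [0.5551, -0.0864, 0.0503]
orientation: [[-0.129, 0.992, 0.001], [0.992, 0.129, -0.0], [-0.0, 0.001, -1.0]]
contact_force: [1.6, -1.2, 0.4]
grip_width: 0.0117
finger_force: 25.0
```

```bash
python3 f.py
```

```text
12.65 [ 0.5551 -0.0864  0.0503] yaw 1.7 F [ 1.6 -1.2  0.4] T [-0.33 -0.26 -0.09] w 0.0117 25.00194400548935 [-0.25  0.1   1.98  0.    1.06 -0.38]
tool F [-1.4  1.4 -0.4]
```

{"method": "play_rows", "body": {
  "commands": [
    [[0.95, 0, 0, 0, -0.1], [0.95, 0, 0, 0, -0.12], [0.95, 0, 0, 0, -0.12], [0.95, 0, 0, 0, -0.1], [0.95, 0, 0, 0, 0]]
  ]
}}

```text
time_s: 13.15
tcp_pos: [0.555, -0.0864, 0.0503]
orientation: [[0.304, 0.953, 0.001], [0.953, -0.304, -0.0], [0.0, 0.001, -1.0]]
contact_force: [0.6, -0.9, 0.5]
grip_width: 0.0118
finger_force: 25.0
```

```bash
python3 f.py
```

```text
13.15 [ 0.555  -0.0864  0.0503] yaw 1.262 F [ 0.6 -0.9  0.5] T [-0.28 -0.27 -0.03] w 0.0118 25.00199943780899 [-0.25  0.1   1.98  0.    1.06  0.06]
tool F [-0.7  0.9 -0.5]
```

{"method": "play_rows", "body": {
  "commands": [
    [[0.95, 0, 0, 0, -0.1], [0.95, 0, 0, 0, -0.12], [0.95, 0, 0, 0, -0.12], [0.95, 0, 0, 0, -0.1], [0.95, 0, 0, 0, 0]]
  ]
}}

```text
time_s: 13.65
tcp_pos: [0.555, -0.0864, 0.0503]
orientation: [[0.68, 0.733, 0.001], [0.733, -0.68, -0.0], [0.0, 0.001, -1.0]]
contact_force: [0.4, -1.6, 1.4]
grip_width: 0.0116
finger_force: 25.0
```

```bash
python3 f.py
```

```text
13.65 [ 0.555  -0.0864  0.0503] yaw 0.823 F [ 0.4 -1.6  1.4] T [-0.29 -0.25 -0.04] w 0.0116 25.00190556049347 [-0.25  0.1   1.98  0.    1.06  0.5 ]
tool F [-0.9  1.4 -1.4]
```

{"method": "play_rows", "body": {
  "commands": [
    [[0.95, 0, 0, 0, -0.06], [0.95, 0, 0, 0, -0.06], [0.95, 0, 0, 0, -0.06], [0.95, 0, 0, 0, -0.06], [0.95, 0, 0, 0, 0]]
  ]
}}

```text
time_s: 14.15
tcp_pos: [0.5549, -0.0864, 0.0504]
orientation: [[0.834, 0.551, 0.001], [0.551, -0.834, -0.0], [0.0, 0.0, -1.0]]
contact_force: [0.6, -1.9, 1.2]
grip_width: 0.0117
finger_force: 25.0
```

```bash
python3 f.py
```

```text
14.15 [ 0.5549 -0.0864  0.0504] yaw 0.584 F [ 0.6 -1.9  1.2] T [-0.27 -0.18 -0.06] w 0.0117 25.001162588596344 [-0.25  0.1   1.98  0.    1.06  0.74]
tool F [-0.5  1.9 -1.2]
```

{"method": "play_rows", "body": {
  "commands": [
    [[0.95, 0, 0, 0, -0.06], [0.95, 0, 0, 0, -0.06], [0.95, 0, 0, 0, -0.06], [0.95, 0, 0, 0, 0]]
  ]
}}

```text
time_s: 14.55
tcp_pos: [0.5549, -0.0863, 0.0503]
orientation: [[0.92, 0.393, 0.001], [0.393, -0.92, -0.0], [0.0, 0.0, -1.0]]
contact_force: [1.3, -2.0, 1.8]
grip_width: 0.0121
finger_force: 25.0
```

```bash
python3 f.py; python3 - <<'E'
from h import *
optics.read_camera('scene')
for n in('jaw','pocket'):
  for r in finder.place_of('scene',n)[:1]:print(n,np.round(r['centre'],4),r['score'])
E
```

```text
14.55 [ 0.5549 -0.0863  0.0503] yaw 0.403 F [ 1.3 -2.   1.8] T [-0.24 -0.15 -0.04] w 0.0121 25.00091850757599 [-0.25  0.1   1.98  0.    1.06  0.92]
tool F [ 0.4  2.3 -1.8]
jaw [0.5938 0.0121 0.0075] 0.53
pocket [0.5927 0.015  0.0067] 0.66
```

{"method": "play_rows", "body": {
  "commands": [
    [[0.95, 0, 0, 0, -0.05], [0.95, 0, 0, 0, -0.05], [0.95, 0, 0, 0, 0]]
  ]
}}

```text
time_s: 15.0
tcp_pos: [0.5549, -0.0863, 0.0503]
orientation: [[0.955, 0.297, 0.001], [0.297, -0.955, -0.0], [0.0, 0.0, -1.0]]
contact_force: [0.4, -0.9, 1.6]
grip_width: 0.0117
finger_force: 25.0
```

```bash
python3 f.py
```

```text
15.0 [ 0.5549 -0.0863  0.0503] yaw 0.301 F [ 0.4 -0.9  1.6] T [-0.25 -0.23 -0.03] w 0.0117 25.000567138195038 [-0.25  0.1   1.98  0.    1.06  1.02]
tool F [ 0.1  1.  -1.6]
```

{"method": "play_rows", "body": {
  "commands": [
    [[0.95, 0, 0, 0, -0.05], [0.95, 0, 0, 0, -0.05], [0.95, 0, 0, 0, 0]]
  ]
}}

```text
time_s: 15.3
tcp_pos: [0.5549, -0.0863, 0.0503]
orientation: [[0.98, 0.2, 0.001], [0.2, -0.98, -0.0], [0.0, 0.0, -1.0]]
contact_force: [1.0, -1.2, 2.0]
grip_width: 0.0119
finger_force: 25.0
```

```bash
python3 f.py
```

```text
15.3 [ 0.5549 -0.0863  0.0503] yaw 0.202 F [ 1.  -1.2  2. ] T [-0.17 -0.25 -0.09] w 0.0119 25.000482201576233 [-0.25  0.1   1.98  0.    1.06  1.12]
tool F [ 0.8  1.4 -2. ]
```

{"method": "play_rows", "body": {
  "commands": [
    [[0.95, 0, 0, 0, -0.05], [0.95, 0, 0, 0, -0.05], [0.95, 0, 0, 0, 0]]
  ]
}}

```text
time_s: 15.6
tcp_pos: [0.5549, -0.0863, 0.0503]
orientation: [[0.995, 0.102, 0.001], [0.102, -0.995, 0.0], [0.001, -0.0, -1.0]]
contact_force: [1.6, -1.5, 2.3]
grip_width: 0.0121
finger_force: 25.0
```

```bash
python3 f.py
```

```text
15.6 [ 0.5549 -0.0863  0.0503] yaw 0.102 F [ 1.6 -1.5  2.3] T [-0.12 -0.21 -0.03] w 0.0121 25.00041425228119 [-0.25  0.1   1.98  0.    1.06  1.22]
tool F [ 1.4  1.7 -2.3]
```

{"method": "play_rows", "body": {
  "commands": [
    [[0.95, 0, 0, 0, -0.04], [0.95, 0, 0, 0, -0.04], [0.95, 0, 0, 0, 0]]
  ]
}}

```text
time_s: 15.9
tcp_pos: [0.5549, -0.0863, 0.0503]
orientation: [[1.0, 0.022, 0.001], [0.022, -1.0, 0.0], [0.001, -0.0, -1.0]]
contact_force: [2.7, -0.4, 2.7]
grip_width: 0.0118
finger_force: 25.0
```

```bash
python3 f.py
```

```text
15.9 [ 0.5549 -0.0863  0.0503] yaw 0.022 F [ 2.7 -0.4  2.7] T [-0.09 -0.28 -0.08] w 0.0118 25.000037848949432 [-0.25  0.1   1.98  0.    1.06  1.3 ]
tool F [ 2.7  0.5 -2.7]
```

{"method": "play_rows", "body": {
  "commands": [
    [[0.95, 0, 0, 0, -0.04], [0.95, 0, 0, 0, -0.04], [0.95, 0, 0, 0, 0]]
  ]
}}

```text
time_s: 16.2
tcp_pos: [0.5549, -0.0863, 0.0503]
orientation: [[0.998, -0.058, 0.0], [-0.058, -0.998, 0.0], [0.0, -0.0, -1.0]]
contact_force: [1.6, -0.8, 1.5]
grip_width: 0.0116
finger_force: 25.0
```

```bash
python3 f.py
```

```text
16.2 [ 0.5549 -0.0863  0.0503] yaw -0.058 F [ 1.6 -0.8  1.5] T [-0.06 -0.35 -0.04] w 0.0116 25.00005394220352 [-0.25  0.1   1.98  0.    1.06  1.38]
tool F [ 1.7  0.7 -1.5]
```

{"method": "play_rows", "body": {
  "commands": [
    [[0.95, 0, 0, 0, -0.04], [0.95, 0, 0, 0, -0.02], [0.95, 0, 0, 0, 0]]
  ]
}}

```text
time_s: 16.5
tcp_pos: [0.5549, -0.0863, 0.0504]
orientation: [[0.993, -0.119, 0.001], [-0.119, -0.993, 0.0], [0.001, -0.0, -1.0]]
contact_force: [1.2, -1.2, 2.7]
grip_width: 0.012
finger_force: 25.0
```

```bash
python3 f.py
```

```text
16.5 [ 0.5549 -0.0863  0.0504] yaw -0.119 F [ 1.2 -1.2  2.7] T [-0.11 -0.32 -0.  ] w 0.012 24.99863237142563 [-0.25  0.1   1.98  0.    1.06  1.44]
tool F [ 1.3  1.  -2.7]
```

```bash
echo "print('eff',np.round(s['joint_efforts'],2))">>f.py; python3 f.py
```

```text
16.5 [ 0.5549 -0.0863  0.0504] yaw -0.119 F [ 1.2 -1.2  2.7] T [-0.11 -0.32 -0.  ] w 0.012 24.99863237142563 [-0.25  0.1   1.98  0.    1.06  1.44]
tool F [ 1.3  1.  -2.7]
eff [ 9.000e-02 -3.409e+01 -2.861e+01  1.000e-02  4.800e-01  6.000e-02]
```

{"method": "play_rows", "body": {
  "commands": [
    [[0.95, 0, 0, 0, -0.03], [0.95, 0, 0, 0, -0.03], [0.95, 0, 0, 0, 0]]
  ]
}}

```text
time_s: 16.8
tcp_pos: [0.5549, -0.0862, 0.0503]
orientation: [[0.984, -0.18, 0.001], [-0.18, -0.984, 0.0], [0.0, -0.0, -1.0]]
contact_force: [2.0, 0.3, 3.5]
grip_width: 0.0117
finger_force: 25.0
```

```bash
python3 f.py
```

```text
16.8 [ 0.5549 -0.0862  0.0503] yaw -0.181 F [2.  0.3 3.5] T [ 0.03 -0.36 -0.05] w 0.0117 25.000019967556 [-0.25  0.1   1.98  0.    1.06  1.5 ]
tool F [ 1.9 -0.6 -3.5]
eff [ -0.09 -33.82 -28.28  -0.11   0.53   0.08]
```

{"method": "play_rows", "body": {
  "commands": [
    [[0.95, 0, 0, 0, -0.03], [0.95, 0, 0, 0, -0.03], [0.95, 0, 0, 0, 0]]
  ]
}}

```text
time_s: 17.1
tcp_pos: [0.5549, -0.0863, 0.0504]
orientation: [[0.971, -0.238, 0.001], [-0.238, -0.971, 0.0], [0.001, -0.0, -1.0]]
contact_force: [1.9, -0.7, 4.3]
grip_width: 0.0119
finger_force: 25.0
```

```bash
python3 f.py
```

```text
17.1 [ 0.5549 -0.0863  0.0504] yaw -0.24 F [ 1.9 -0.7  4.3] T [ 0.08 -0.39 -0.04] w 0.0119 24.999878704547882 [-0.25  0.1   1.98  0.    1.06  1.56]
tool F [ 2.   0.2 -4.3]
eff [ -0.19 -33.73 -28.17  -0.15   0.54   0.09]
```

{"method": "play_rows", "body": {
  "commands": [
    [[0.95, 0, 0, 0, -0.03], [0.95, 0, 0, 0, -0.02], [0.95, 0, 0, 0, 0]]
  ]
}}

```text
time_s: 17.4
tcp_pos: [0.5549, -0.0863, 0.0503]
orientation: [[0.959, -0.285, 0.0], [-0.285, -0.959, -0.0], [0.0, 0.0, -1.0]]
contact_force: [1.9, -0.5, 3.1]
grip_width: 0.0124
finger_force: 25.4
```

```bash
python3 f.py
```

```text
17.4 [ 0.5549 -0.0863  0.0503] yaw -0.289 F [ 1.9 -0.5  3.1] T [ 0.17 -0.47  0.58] w 0.0124 25.4480043053627 [-0.25  0.1   1.98 -0.    1.06  1.61]
tool F [ 2.  -0.1 -3.1]
eff [-1.090e+00 -3.355e+01 -2.794e+01  3.000e-02  5.900e-01  6.700e-01]
```

{"method": "play_rows", "body": {
  "commands": [
    [[0.95, 0, 0, 0, -0.02], [0.95, 0, 0, 0, -0.02], [0.95, 0, 0, 0, 0]]
  ]
}}

```text
time_s: 17.7
tcp_pos: [0.5547, -0.0862, 0.0504]
orientation: [[0.946, -0.324, -0.0], [-0.324, -0.946, 0.0], [-0.0, -0.0, -1.0]]
contact_force: [1.8, 1.1, 5.5]
grip_width: 0.0126
finger_force: 26.1
```

```bash
python3 f.py; python3 - <<'E'
from h import *
im,d=snap('scene','p4.png',(270,150,370,250),5)
for n in('jaw','vial'):
  for r in finder.place_of('scene',n)[:5]:
    if r['centre'][1]>-.1:print(n,np.round(r['centre'],4),r['score'])
E
```

```text
17.7 [ 0.5547 -0.0862  0.0504] yaw -0.33 F [1.8 1.1 5.5] T [ 0.24 -0.33  0.67] w 0.0126 26.069122636690736 [-0.25  0.1   1.98  0.    1.06  1.65]
tool F [ 1.3 -1.6 -5.5]
eff [ -1.32 -32.95 -27.85   0.     0.29   0.73]
jaw [0.5892 0.0037 0.0112] 0.62
vial [0.5954 0.0153 0.0143] 0.53
```

View pics/p4.png

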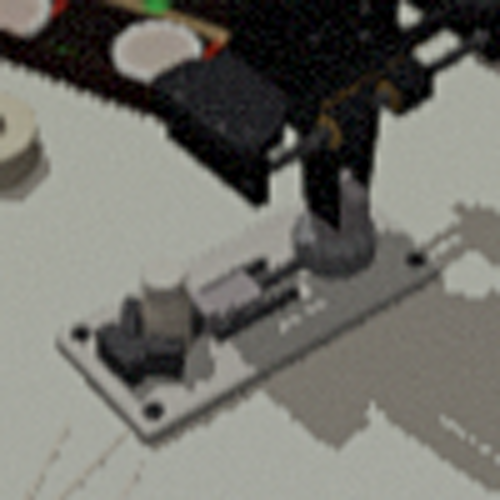

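Torque jumped from 0.09 to 0.7 N m, so the screw is seated. The view shows the vial upright between the pad and the V (crop (165,300)). I'll back off in small steps to find where the grip unwinds.

{"method": "play_rows", "body": {
  "commands": [
    [[0.95, 0, 0, 0, 0.02], [0.95, 0, 0, 0, 0]]
  ]
}}

```text
time_s: 18.05
tcp_pos: [0.5547, -0.0862, 0.0503]
orientation: [[0.952, -0.305, -0.0], [-0.305, -0.952, 0.0], [-0.0, -0.0, -1.0]]
contact_force: [1.8, 1.3, 5.6]
grip_width: 0.0127
finger_force: 25.3
```

```bash
python3 f.py
```

```text
18.05 [ 0.5547 -0.0862  0.0503] yaw -0.31 F [1.8 1.3 5.6] T [ 0.23 -0.17  0.51] w 0.0127 25.29331147670746 [-0.25  0.1   1.98  0.    1.06  1.63]
tool F [ 1.3 -1.8 -5.6]
eff [ -1.16 -32.97 -27.86  -0.06   0.3    0.43]
```

{"method": "play_rows", "body": {
  "commands": [
    [[0.95, 0, 0, 0, 0.02], [0.95, 0, 0, 0, 0]]
  ]
}}

```text
time_s: 18.25
tcp_pos: [0.5547, -0.0862, 0.0503]
orientation: [[0.958, -0.287, -0.0], [-0.287, -0.958, 0.0], [-0.0, -0.0, -1.0]]
contact_force: [1.2, 0.7, 5.7]
grip_width: 0.0121
finger_force: 24.9
```

```bash
python3 f.py
```

```text
18.25 [ 0.5547 -0.0862  0.0503] yaw -0.291 F [1.2 0.7 5.7] T [ 0.21 -0.26  0.37] w 0.0121 24.85003262758255 [-0.25  0.1   1.98  0.    1.06  1.61]
tool F [ 1.  -1.  -5.7]
eff [ -0.99 -32.98 -27.86  -0.12   0.3    0.28]
```

{"method": "play_rows", "body": {
  "commands": [
    [[0.95, 0, 0, 0, 0.02], [0.95, 0, 0, 0, 0]]
  ]
}}

```text
time_s: 18.45
tcp_pos: [0.5547, -0.0862, 0.0503]
orientation: [[0.963, -0.268, -0.0], [-0.268, -0.963, 0.001], [-0.0, -0.001, -1.0]]
contact_force: [2.0, 1.5, 3.8]
grip_width: 0.012
finger_force: 24.7
```

```bash
python3 f.py
```

```text
18.45 [ 0.5547 -0.0862  0.0503] yaw -0.271 F [2.  1.5 3.8] T [ 0.21 -0.24  0.12] w 0.012 24.74694013595581 [-0.25  0.1   1.98  0.    1.06  1.59]
tool F [ 1.5 -1.9 -3.8]
eff [ -0.74 -32.98 -27.86  -0.2    0.3    0.07]
```

{"method": "play_rows", "body": {
  "commands": [
    [[0.95, 0, 0, 0, 0.02], [0.95, 0, 0, 0, 0]]
  ]
}}

```text
time_s: 18.65
tcp_pos: [0.5546, -0.0862, 0.0503]
orientation: [[0.968, -0.249, -0.0], [-0.249, -0.968, 0.001], [-0.0, -0.001, -1.0]]
contact_force: [1.8, 1.3, 5.4]
grip_width: 0.0119
finger_force: 24.9
```

```bash
python3 f.py
```

```text
18.65 [ 0.5546 -0.0862  0.0503] yaw -0.252 F [1.8 1.3 5.4] T [ 0.21 -0.22  0.06] w 0.0119 24.92093950510025 [-0.25  0.1   1.98  0.    1.06  1.57]
tool F [ 1.4 -1.7 -5.4]
eff [-6.600e-01 -3.298e+01 -2.788e+01 -2.400e-01  2.800e-01 -1.000e-02]
```

{"method": "play_rows", "body": {
  "commands": [
    [[0.95, 0, 0, 0, 0.08], [0.95, 0, 0, 0, 0.12], [0.95, 0, 0, 0, 0.12], [0.95, 0, 0, 0, 0.12], [0.95, 0, 0, 0, 0.12]]
  ]
}}

```text
time_s: 19.15
tcp_pos: [0.5547, -0.0864, 0.0503]
orientation: [[0.952, 0.308, -0.0], [0.308, -0.952, 0.0], [0.0, -0.0, -1.0]]
contact_force: [1.6, 0.9, 5.0]
grip_width: 0.0116
finger_force: 25.0
```

{"method": "play_rows", "body": {
  "commands": [
    [[0.95, 0, 0, 0, 0.12], [0.95, 0, 0, 0, 0.12], [0.95, 0, 0, 0, 0.12], [0.95, 0, 0, 0, 0.12], [0.95, 0, 0, 0, 0.12]]
  ]
}}

```text
time_s: 19.65
tcp_pos: [0.5548, -0.0867, 0.0504]
orientation: [[0.612, 0.791, 0.0], [0.791, -0.612, -0.0], [0.0, 0.0, -1.0]]
contact_force: [2.0, -0.6, 3.8]
grip_width: 0.0118
finger_force: 25.0
```

{"method": "play_rows", "body": {
  "commands": [
    [[0.95, 0, 0, 0, 0.12], [0.95, 0, 0, 0, 0.12], [0.95, 0, 0, 0, 0.1], [0.95, 0, 0, 0, 0.065], [0.95, 0, 0, 0, 0]]
  ]
}}

```text
time_s: 20.15
tcp_pos: [0.5549, -0.0867, 0.0503]
orientation: [[0.255, 0.967, 0.001], [0.967, -0.255, -0.0], [-0.0, 0.001, -1.0]]
contact_force: [2.5, -1.2, 3.5]
grip_width: 0.0121
finger_force: 24.9
```

```bash
python3 f.py
```

```text
20.15 [ 0.5549 -0.0867  0.0503] yaw 1.313 F [ 2.5 -1.2  3.5] T [-0.3  -0.61  0.01] w 0.0121 24.94287818670273 [-0.25  0.1   1.98 -0.    1.06  0.01]
tool F [-0.5  2.8 -3.5]
eff [  0.27 -33.27 -27.39   0.21   0.88  -0.23]
```

{"method": "play_rows", "body": {
  "commands": [
    [[0.95, 0, 0, 0, 0], [0.95, 0, 0, 0, 0], [0.95, 0, 0, 0, 0]]
  ]
}}

```text
time_s: 20.45
tcp_pos: [0.5549, -0.0867, 0.0503]
orientation: [[0.254, 0.967, 0.001], [0.967, -0.254, -0.001], [-0.0, 0.001, -1.0]]
contact_force: [3.4, -2.5, 4.2]
grip_width: 0.0119
finger_force: 25.0
```

```bash
python3 f.py; python3 - <<'E'
from h import *
snap('scene','p5.png',(270,150,370,250),5)
for r in finder.place_of('scene','vial')[:5]:
    if r['centre'][1]>-.1:print(np.round(r['centre'],4),r['score'])
E
```

```text
20.45 [ 0.5549 -0.0867  0.0503] yaw 1.314 F [ 3.4 -2.5  4.2] T [-0.54 -0.67  0.  ] w 0.0119 24.957464039325714 [-0.25  0.1   1.98 -0.    1.06  0.01]
tool F [-1.5  3.9 -4.1]
eff [ 1.100e+00 -3.319e+01 -2.695e+01  4.900e-01  1.110e+00 -2.000e-02]
[0.5949 0.0162 0.0135] 0.66
```

View pics/p5.png

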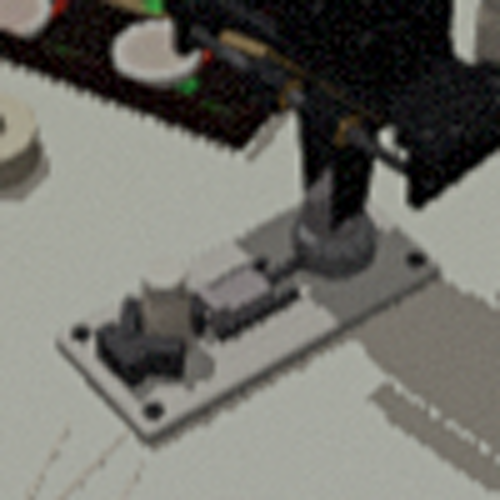

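```bash
python3 - <<'E'
from h import *
d=np.load('scene.npz')['d'];P=cloud('scene',d)
m=(d>0)&(np.hypot(P[...,0]-.597,P[...,1]-.015)<.025)&(P[...,2]>.045);q=P[m];print(len(q),q.mean(0),q.min(0),q.max(0))
t=q[q[:,2]>.062];print(len(t),t.mean(0),t.min(0),t.max(0))
E
```

```text
110 [0.59464874 0.01849256 0.0605716 ] [0.58457444 0.00506745 0.04501985] [0.60788657 0.0259054  0.07019487]
60 [0.59594076 0.01637656 0.0674079 ] [0.58616562 0.00506745 0.06211342] [0.60716736 0.0259054  0.07019487]
```

The vial's top is at 67 mm over the pocket centre, so it is upright and in place. Handing in.

```bash
python3 -c "
from station import robot
print(robot.job_done())"
```

```text
the job is handed in; nothing more can be done
None
```

The vial stands upright in the clamp pocket. I turned the thumbscrew clockwise until it seated, then backed it off about a quarter turn. The wing is still gripped at that setting, and the job was handed in at about 20.5 s; no verdict came back.

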